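# Find and open the free service panel

## Task

One of the four identical panels on top of the black duct is free; the others are barred from below. With the fingertips, press the panels lightly one after another until you find the one that rocks, then push it open - far edge down, near edge up - until it stands nearly upright, and leave it so. Do not force any panel, and do not shift the things that stand beside the duct.

Things in the scene. Friction and masses are not known exactly. Their poses are not given: they have to be found in the camera images.
- duct: Black service duct bolted to the table, 130 mm (its x) by 312 mm (its y), 90 mm high, with four identical bays in a row along its y; bolted feet stick out 24 mm at both ends. Origin at the centre of its underside on the table; its x points to the far side, away from the robot, its y along the row to the left, z up. It carries the panels.
- bay_1 (a point): Top face centre of panel 1 while it is shut (leftmost), fixed to the duct; axes as the duct's. The bare aluminium panel is 90 mm (x) by 64 mm (y) and 6 mm thick, its top flush with the duct's, with a fine dark line 9 mm in from its near and far edges. It turns on a pin along y under this point, 3 mm below its top. The bay's opening is 96 by 68 mm; the next panel is 76 mm on.
- bay_2 (a point): The same for panel 2, second from the left.
- bay_3 (a point): The same for panel 3, third from the left.
- bay_4 (a point): The same for panel 4, rightmost.
- panel_1 (a joint): Tilt of panel 1 (rad): 0 is shut and level; grows as the far edge goes down into the bay and the near edge rises. A barred panel has something solid under it and gives at most 0.04 either way. The free one goes from -0.15 to its stop at 1.45 (nearly upright, near half standing 45 mm out of the duct).
- panel_2 (a joint): The same for panel 2.
- panel_3 (a joint): The same for panel 3. A free panel is balanced and stays where it is left; its pin is stiff (0.04 Nm: 1.5 N at 27 mm from the pin). Its bay is empty to 65 mm below the duct's top, so a fingertip can follow the far half down.
- panel_4 (a joint): The same for panel 4. Any free panel's raised near edge can jam by friction on a finger pushed level at it while the tilt is small: press the far half down to some 0.9 rad or more before pushing the raised half over to the far side.
- screen_plate: Fixed thin black upright screen on a 40 mm wide foot, standing to the left of the duct, between it and the free left part of the table: 226 mm long (its y, which lies nearly along the robot's forward direction), 3 mm thick, its top edge 230 mm above the table. Always in the same place; origin under its middle, on the table. Keep the hand and arm clear of it.
- post_holder: Bystander, loose on the table beside the duct: black upright post holder with a brass thumb screw, 32x47x61 mm. Origin at the centre of its underside.
- lens_case: Bystander, loose on the table beside the duct: flat round white lens case, 57 mm diameter, 20 mm high. Origin at the centre of its underside.
- lens_tube: Bystander, loose on the table beside the duct: black lens tube standing on end, 30 mm diameter, 45 mm high. Origin at the centre of its underside.
- red_tin: Bystander, loose on the table beside the duct: small red tin, 50x70x28 mm. Origin at the centre of its underside.

How it is judged:
By the outcome, as a careful person would: the job done as asked, in the order asked, and still so for the second after the job is handed in, with the robot touching nothing.
It also fails if it takes over 51 s, if anything falls off the work surface, if the arm or the gripper's body presses on something with over 40 N, if the wrist force passes 120 N, or if a joint passes its speed limit or range.

## Robot

A 6-joint arm with a two-finger parallel gripper is mounted at the origin on a cart in front of the work surface, level with it; the furniture and walls round the work are solid. World frame = base frame: x ahead of the robot, y to its left, z up, the work surface at z = 0. Lengths are in m, angles in rad, forces in N, time in s.
With the tool pointing down it reaches from about 0.4 to 0.825 m from the base axis. Payload 7 kg.
Tool frame: the origin (TCP) lies midway between the tips of the shut fingers; the grasp point (between the pads) lies 19 mm behind it; y points along the fingers, z is the direction in which the jaws open and shut, and the axes are right-handed (so a half turn about y gives the same grasp; the last joint's range is limited). The gripper opens to 88 mm and grips with 3 to 60 N. Pads are 19 mm wide; open, the fingers measure 130 mm over their backs; the gripper's body (78 mm by 193 mm) begins 47 mm behind the grasp point.
Start: joints at [1.469, 0.359, 0.012, 0, -1.224, -0.288], TCP at [0.257, 0.624, 0.227] pointing down, gripper open.
Joint ranges: [-3.07, 3.07], [-1.43, 2.12], [-1.02, 1.25], [-3.03, 1.67], [-3.05, -0], [-3.03, 3.03]. Speed limits (rad/s): [2.39, 2.39, 3.01, 3.14, 3.14, 3.14].

## Interface

Orientations are given as [roll, pitch, yaw] about the fixed x, y, z axes, in that order (R = Rz(yaw) Ry(pitch) Rx(roll)).
In Python, from station import readout, eyes, job, nets gives the robot as it stands.
- The arm moves only by the tool play_rows, never from a script. Its argument "increments" is a list of rows, each an object with "linear": the shift along the tool's x, y, z in m, a list of three; "rotation": the turn, a rotation vector about the tool's x, y, z in degrees, a list of three; "claw": the closure, from 0 (fully open) to 1 (shut). A call has 1 to 5 rows; each row is the pose to reach, as a shift and turn from the pose measured when the call began, along the tool's axes at that moment; what a row does not reach only later rows make up. A row lasts 1/8 s, in which the tool goes at most 62.5 mm and 10.7 degrees, less where a joint would pass 70% of its speed; a pose out of reach is approached as far as the arm can. A call with a gripper value outside its range is refused whole. The fingers move at their own pace and stop on an object; "newtons" is the grip in N (left out, the last holds). Time passes only in rows, so rows that repeat a pose let the fingers close. It gives the time, the measured TCP pose, the force and the opening at its end, in the units of the state.
- readout.get_state(): the state, without advancing time (a new reading comes with each control period).
- eyes.grab_frame(name): name is "scene" or "top" or "wrist"; returns (picture, depth): 400x640x3 uint8, blue, green, red; 400x640 float32, m along the optical axis (not along the pixel's ray), 0 where there is no reading.
- eyes.camera_model(name): a dict with "intrinsics" (3x3 intrinsics, pixels), "R" (3x3) and "t" (3): a world point X has camera coordinates R X + t. Camera axes: x right, y down, z forward; pixel columns grow to the right and rows downward; lengths in m; the calibration is good to about 2 mm. A picture is of the moment at which its call begins: read the wrist's pose just before it. camera_model takes no time and is no camera call; for the wrist camera it gives the pose at the moment of the call.
- job.job_done(): hands the job in, once; it reports no verdict.
Trained networks look in the newest picture that a camera, given by its name, has taken for a name from the list of things; names that differ only in an ending like _2 or _b are one class to them, and where a whole thing is asked for, a point or a joint stands for the part that bears it (a point fixed in the world has none). Each returns a list of dicts, best first, with "score" (0 to 1); they miss things now and then, are a little off and sometimes report something else, mostly with a low value. They report only what shows in the picture. A call takes as long as a camera call.
- nets.regions_of(label, camera): "region" (400x640 bool, what is visible of it) and "rect" ([left, top, right, bottom] in pixels, round what is visible of it).
The state is a dict: "t": time; "q": joint angles; "qd": joint speeds; "joint_efforts": joint torques, N m; "eef_pos": TCP position; "ee_rot": TCP orientation; "force": force on the tool from outside, world axes, zero at the start; "moment": the same for the moment, N m; "width": finger opening in m.
Only numpy, scipy, OpenCV 4.12 (cv2) and the standard library are available. Lean on these libraries where they do the work, as an engineer would, in place of code of your own. Each camera call takes 0.05 s, during which the arm holds its last target.

## Working session

There is one attempt and no reset: what is moved stays moved. The work goes in short steps, Python scripts to look and compute and a tool call to move; the robot and the scene stay as the last step left them, time stands still between calls to the robot, and variables do not carry over. Pictures are saved under pics/ and viewed, and the job is handed in when it is done.

Besides the shell and the picture viewer there is one more tool, called after ">>>" by a JSON object that holds its "fn" and its "kwargs", one argument or row to a line. play_rows: Moves the arm, as the interface text tells. Its arguments: {"type":"object","properties":{"increments":{"type":"array","items":{"type":"object","properties":{"linear":{"type":"array","items":{"type":"number"}},"rotation":{"type":"array","items":{"type":"number"}},"claw":{"type":"number"}}}},"newtons":{"type":"number"}},"required":["increments"]}

```bash
ls; mkdir -p pics
python3 - <<'E'
from station import readout, eyes, job, nets
import cv2
print(readout.get_state())
for n in ["scene","top"]:
    p,d=eyes.grab_frame(n); cv2.imwrite(f"pics/{n}0.png",p)
    import numpy as np; np.savez(f"{n}0.npz",p=p,d=d)
    m=eyes.camera_model(n); print(n,m)
E
```

```text
pics
{'t': 0.0, 'q': array([ 1.46909689e+00,  3.59384065e-01,  1.10374256e-02, -3.51125901e-04,
       -1.22408925e+00, -2.88061181e-01]), 'qd': array([ 5.60319066e-04, -3.84462681e-04, -8.02599215e-04,  9.16825846e-05,
       -8.60190716e-04, -9.74347751e-04]), 'joint_efforts': array([ 4.19389371e-04, -5.82715809e+01,  2.93070495e+01,  6.99703753e+00,
        6.97188894e-03, -1.59509377e-04]), 'eef_pos': array([0.25633987, 0.62389287, 0.225615  ]), 'ee_rot': array([-1.56913054e+00,  1.49357321e-04,  2.75171257e+00]), 'force': array([-0.47431458, -0.14423591,  0.53622353]), 'moment': array([-0.03861063, -0.02966156, -0.02027893]), 'width': 0.08786235626805106}
scene {'intrinsics': array([[388.5926227 ,   0.        , 315.14869737],
       [  0.        , 388.5926227 , 194.42521094],
       [  0.        ,   0.        ,   1.        ]]), 'R': array([[ 8.32504970e-01, -5.54017549e-01, -1.71818671e-04],
       [-4.04073906e-01, -6.06977082e-01, -6.84326750e-01],
       [ 3.79024739e-01,  5.69774848e-01, -7.29175472e-01]]), 't': array([-0.56083117,  0.17010516,  0.82755322])}
top {'intrinsics': array([[473.07874721,   0.        , 322.24135923],
       [  0.        , 473.07874721, 201.14929542],
       [  0.        ,   0.        ,   1.        ]]), 'R': array([[ 0.01342594, -0.99922235, -0.03707336],
       [-0.99686198, -0.01048311, -0.07846203],
       [ 0.07801237,  0.03801045, -0.99622752]]), 't': array([-0.18153906,  0.56792358,  0.95896791])}
```

View pics/scene0.png

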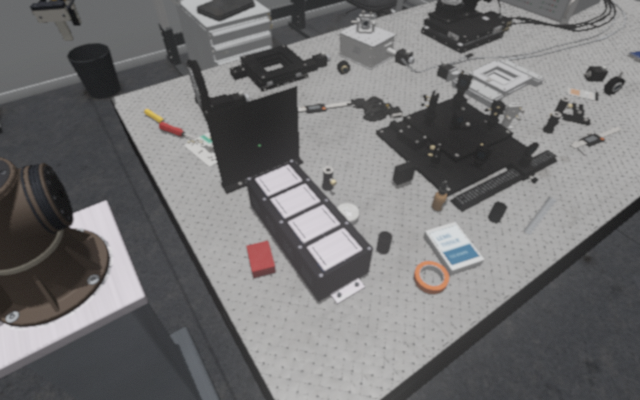

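View pics/top0.png

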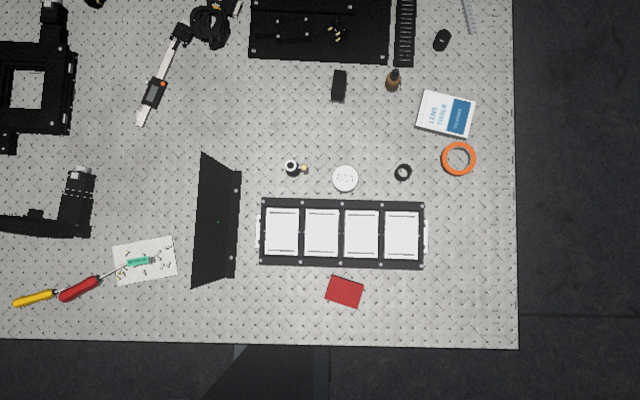

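The top view shows the duct with four white panels at about (282,231), (322,232), (362,233) and (401,235). The screen foot is at (220,220). The bystanders are at (293,168), (345,178) and (402,172), with the red tin at (344,291). The scene view agrees. Next I'll measure the panels from both views.

```bash
cat > h.py <<'E'
import numpy as np, cv2
from station import eyes
def backproj_plane(cam,uv,z):
    m=eyes.camera_model(cam);K,R,t=m["intrinsics"],m["R"],m["t"]
    uv=np.atleast_2d(uv).astype(float)
    r=np.c_[uv,np.ones(len(uv))]@np.linalg.inv(K).T@R
    c=-R.T@t
    return c+r*((z-c[2])/r[:,2])[:,None]
def P(cam):
    m=eyes.camera_model(cam); return m["intrinsics"]@np.c_[m["R"],m["t"]]
def panels(p,box,th=150):
    g=cv2.cvtColor(p,cv2.COLOR_BGR2GRAY);mask=np.zeros_like(g)
    x0,y0,x1,y1=box; mask[y0:y1,x0:x1]=(g[y0:y1,x0:x1]>th)*255
    n,l,s,c=cv2.connectedComponentsWithStats(mask)
    return [(i,s[i],c[i],cv2.minAreaRect(np.argwhere(l==i)[:,::-1].astype(np.float32))) for i in range(1,n) if s[i,4]>300]
E
python3 - <<'E'
from h import *
for th in (110,150):
  for cam,box in (("top",(262,203,423,266)),("scene",(250,160,366,272))):
    f=np.load(cam+"0.npz"); print(cam,th)
    for i,s,c,r in panels(f["p"],box,th):
        X=backproj_plane(cam,c,0.09)[0]
        d=f["d"][int(c[1]),int(c[0])]
        m=eyes.camera_model(cam); pc=np.linalg.inv(m["intrinsics"])@np.r_[c,1]*d
        print(s,c.round(1),"plane",X.round(4),"depth",(m["R"].T@(pc-m["t"])).round(4), np.round(r[1],1),round(r[2],1))
E
```

```text
top 110
[ 264  207   36   49 1604] [281.3 231.1] plane [ 0.5062 -0.0998  0.09  ] depth [ 0.5061 -0.1001  0.0925] [35.1 47.4] 2.2
[ 303  208   37   49 1627] [321.1 232.3] plane [ 0.5049 -0.176   0.09  ] depth [ 0.505  -0.1759  0.0863] [36.  47.6] 1.8
[ 343  210   37   48 1649] [360.6 233.5] plane [ 0.5036 -0.2512  0.09  ] depth [ 0.5036 -0.2512  0.0899] [36. 47.] 0.0
[ 384  211   36   49 1651] [401.  234.8] plane [ 0.5022 -0.3275  0.09  ] depth [ 0.5022 -0.3273  0.0911] [48. 35.] 90.0
scene 110
[ 300  160   66   80 2793] [342.4 187.2] plane [ 0.613  -0.2023  0.09  ] depth [ 0.6708 -0.1319 -0.003 ] [79. 65.] 90.0
[255 164  48  33 871] [277.9 179.8] plane [ 0.5035 -0.101   0.09  ] depth [ 0.5034 -0.101   0.0901] [22.6 43.1] 66.4
[ 270  183   51   36 1009] [294.7 200.3] plane [ 0.5022 -0.1769  0.09  ] depth [ 0.502  -0.1773  0.0905] [25.  45.2] 64.8
[ 250  204   46   68 1428] [264.8 248.2] plane [ 0.3865 -0.2529  0.09  ] depth [ 0.4027 -0.2111  0.0282] [45. 67.] 0.0
[ 287  204   54   40 1174] [313.3 223.2] plane [ 0.5007 -0.2529  0.09  ] depth [ 0.501  -0.2525  0.0893] [27.9 46.4] 61.9
[
[... 644 characters left out ...]
503] [343.6 186.2] plane [ 0.6172 -0.2012  0.09  ] depth [ 6.734e-01 -1.334e-01  6.000e-04] [64. 77.] 0.0
[256 165  46  31 791] [278.  179.7] plane [ 0.5037 -0.1007  0.09  ] depth [ 0.5036 -0.1009  0.0902] [21.2 41.5] 66.0
[271 184  49  34 923] [294.7 200.2] plane [ 0.5022 -0.1766  0.09  ] depth [ 0.502  -0.1771  0.0906] [23.7 42.9] 63.4
[ 288  205   52   38 1080] [313.2 223. ] plane [ 0.5008 -0.2526  0.09  ] depth [ 0.501  -0.2522  0.0895] [25.9 45.6] 63.4
[250 210  44  62 696] [267.  243.4] plane [ 0.3957 -0.2449  0.09  ] depth [ 0.4131 -0.2015  0.027 ] [74.6 20. ] 55.3
[ 307  228   55   42 1270] [333.9 248.4] plane [ 0.4993 -0.3285  0.09  ] depth [ 0.4999 -0.3277  0.0886] [29.6 47.3] 60.9
```

Run:
```python
from h import *
p=np.load("top0.npz")["p"][190:275,185:435]; cv2.imwrite("pics/topz.png",cv2.resize(p,None,fx=3.2,fy=3.2,interpolation=cv2.INTER_CUBIC))
p=np.load("scene0.npz")["p"][70:300,200:390]; cv2.imwrite("pics/scz.png",cv2.resize(p,None,fx=2.6,fy=2.6,interpolation=cv2.INTER_CUBIC))
```

```text
(no output)
```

View pics/topz.png

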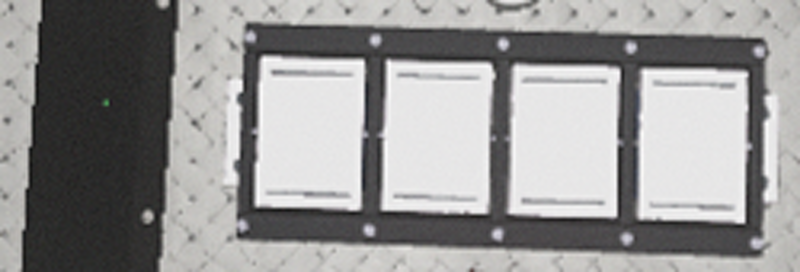

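View pics/scz.png

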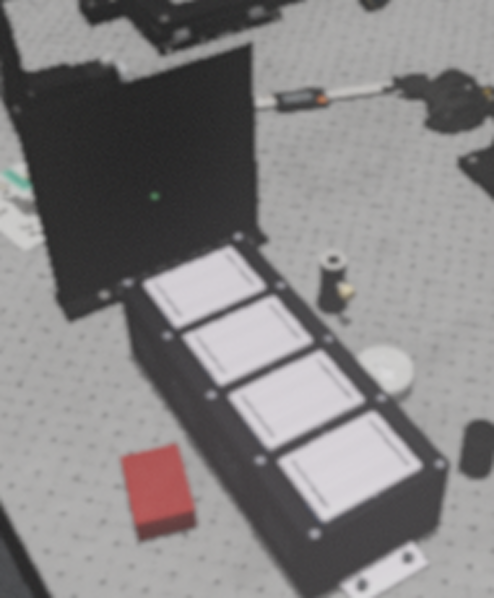

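Run:
```python
from h import *
print("foot corners z0", backproj_plane("top",[(240,172),(234,278)],0.005).round(3))
print("plate top edge z.23", backproj_plane("top",[(202,153),(192,288)],0.23).round(3))
print("scene plate top", backproj_plane("scene",[(208,118),(297,91)],0.23).round(3))
print("feet", backproj_plane("top",[(258,232),(427,236)],0.005).round(3))
print("tin etc", backproj_plane("top",[(344,291),(293,168),(345,178),(402,172)],0.03).round(3))
# depth of screen
f=np.load("top0.npz")["d"]; print(f[215:225:3,195:245:4].round(3))
```

```text
foot corners z0 [[0.631 0.001 0.005]
 [0.409 0.008 0.005]]
plate top edge z.23 [[0.631 0.017 0.23 ]
 [0.411 0.025 0.23 ]]
scene plate top [[ 0.411  0.015  0.23 ]
 [ 0.623 -0.001  0.23 ]]
feet [[ 0.505 -0.04   0.005]
 [ 0.501 -0.392  0.005]]
tin etc [[ 0.388 -0.221  0.03 ]
 [ 0.637 -0.114  0.03 ]
 [ 0.617 -0.221  0.03 ]
 [ 0.631 -0.337  0.03 ]]
[[1.005 0.782 0.806 0.829 0.853 0.88  0.909 0.94  0.974 0.99  0.992 1.004
  1.001]
 [1.006 0.782 0.804 0.831 0.853 0.879 0.912 0.941 0.974 0.99  0.991 0.999
  1.002]
 [1.003 0.783 0.805 0.827 0.856 0.885 0.912 0.941 0.977 0.99  0.989 1.003
  0.998]
 [0.772 0.783 0.809 0.835 0.857 0.884 0.914 0.942 0.974 0.991 0.991 0.999
  1.   ]]
```

Both views agree to about 3 mm:

| Item | Position |
|---|---|
| Bay centres, x | 0.5045 to 0.501 |
| Bay centres, y | -0.1005, -0.1765, -0.252, -0.328 |
| Duct top, z | 0.09 |
| Duct yaw | about -1° |
| Screen | y≈0.005-0.02, x 0.41-0.63 |

Next I need the numbers for moving over the screen.

```bash
cat >> h.py <<'E'
from scipy.spatial.transform import Rotation as Ro
from station import readout
def move(target,rpy=(-np.pi/2,0,np.pi-0.018)):
    s=readout.get_state(); R0=Ro.from_euler('xyz',s['ee_rot']); R1=Ro.from_euler('xyz',rpy)
    l=R0.inv().apply(np.array(target)-s['eef_pos']); r=np.degrees((R0.inv()*R1).as_rotvec())
    print("lin",l.round(4),"rot",r.round(2))
E
python3 - <<'E'
from h import *
move((.256,.624,.35)); move((.40,.30,.35)); move((.48,-.1,.33)); move((.531,-.328,.2))
E
```

```text
lin [ 0.0003 -0.1243  0.0003] rot [-9.000e-02 -2.131e+01  1.000e-02]
lin [-0.256  -0.1239  0.2452] rot [-9.000e-02 -2.131e+01  1.000e-02]
lin [-0.482  -0.1033  0.5847] rot [-9.000e-02 -2.131e+01  1.000e-02]
lin [-0.6159  0.027   0.7761] rot [-9.000e-02 -2.131e+01  1.000e-02]
```

>>> {"fn": "play_rows", "kwargs": {
  "increments": [
    {"linear": [0, -0.06, 0], "rotation": [0, -5, 0], "claw": 1},
    {"linear": [-0.01, -0.12, 0.01], "rotation": [0, -14, 0], "claw": 1},
    {"linear": [-0.05, -0.124, 0.05], "rotation": [0, -21.3, 0], "claw": 1},
    {"linear": [-0.09, -0.124, 0.09], "rotation": [0, -21.3, 0], "claw": 1},
    {"linear": [-0.13, -0.124, 0.13], "rotation": [0, -21.3, 0], "claw": 1}
  ]
}}

```text
t: 0.72
eef_pos: [0.3275, 0.4527, 0.3497]
ee_rot: [-1.569, -0.001, 3.124]
force: [0.3, 0.7, 0.2]
width: 0.0432
```

Run:
```python
from h import *
move((.40,.30,.35)); move((.48,-.1,.33)); move((.531,-.328,.2))
```

```text
lin [-7.520e-02 -1.000e-04  1.514e-01] rot [-0.1   0.02  0.04]
lin [-0.1623  0.0205  0.5499] rot [-0.1   0.02  0.04]
lin [-0.2174  0.1509  0.7767] rot [-0.1   0.02  0.04]
```

>>> {"fn": "play_rows", "kwargs": {
  "increments": [
    {"linear": [-0.02, 0, 0.06], "claw": 1},
    {"linear": [-0.04, 0, 0.12], "claw": 1},
    {"linear": [-0.06, 0, 0.18], "claw": 1},
    {"linear": [-0.08, 0, 0.24], "claw": 1},
    {"linear": [-0.1, 0, 0.3], "claw": 1}
  ]
}}

```text
invalid input at $.increments[0]: expected keys linear, rotation, claw
```

>>> {"fn": "play_rows", "kwargs": {
  "increments": [
    {"linear": [-0.015, 0, 0.06], "claw": 1},
    {"linear": [-0.03, 0, 0.12], "claw": 1},
    {"linear": [-0.05, 0, 0.18], "claw": 1},
    {"linear": [-0.07, 0, 0.24], "claw": 1},
    {"linear": [-0.09, 0, 0.3], "claw": 1}
  ]
}}

```text
invalid input at $.increments[0]: expected keys linear, rotation, claw
```

Run:
```python
from h import *
move((.531,-.328,.14)); p,d=eyes.grab_frame("wrist"); cv2.imwrite("pics/w1.png",p);print(readout.get_state()['eef_pos'], readout.get_state()['force'])
```

```text
lin [-0.2174  0.2109  0.7766] rot [-0.1   0.02  0.04]
[0.32890617 0.4476104  0.35088339] [-1.28788212 -5.75585461 -1.53518669]
```

View pics/w1.png

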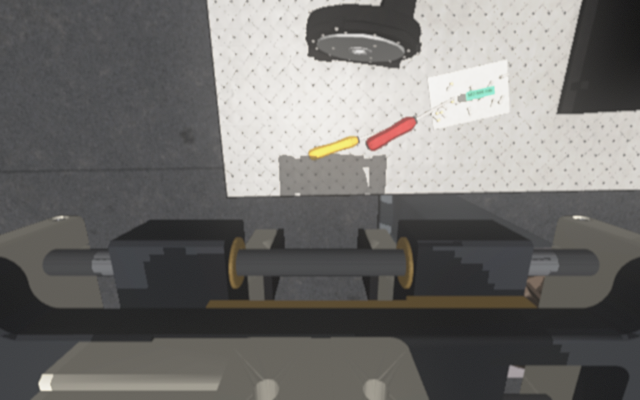

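The move call was refused because each row needs all three keys. The wrist picture shows the table's near-left part with the screwdrivers at (390,130), and the fingers at the bottom still closing.

>>> {"fn": "play_rows", "kwargs": {
  "increments": [
    {"linear": [-0.02, 0, 0.06], "rotation": [0, 0, 0], "claw": 1},
    {"linear": [-0.04, 0, 0.12], "rotation": [0, 0, 0], "claw": 1},
    {"linear": [-0.06, 0, 0.18], "rotation": [0, 0, 0], "claw": 1},
    {"linear": [-0.08, 0, 0.24], "rotation": [0, 0, 0], "claw": 1},
    {"linear": [-0.1, 0, 0.3], "rotation": [0, 0, 0], "claw": 1}
  ]
}}

```text
t: 1.4
eef_pos: [0.4198, 0.1541, 0.3515]
ee_rot: [-1.569, -0.0, 3.123]
force: [1.2, 0.6, -0.3]
width: 0.0005
```

>>> {"fn": "play_rows", "kwargs": {
  "increments": [
    {"linear": [-0.015, 0, 0.06], "rotation": [0, 0, 0], "claw": 1},
    {"linear": [-0.03, 0, 0.12], "rotation": [0, 0, 0], "claw": 1},
    {"linear": [-0.05, 0, 0.18], "rotation": [0, 0, 0], "claw": 1},
    {"linear": [-0.07, 0, 0.24], "rotation": [0, 0, 0], "claw": 1},
    {"linear": [-0.09, 0, 0.3], "rotation": [0, 0, 0], "claw": 1}
  ]
}}

```text
t: 2.02
eef_pos: [0.5034, -0.147, 0.3518]
ee_rot: [-1.57, 0.0, 3.123]
force: [0.5, 0.3, 0.4]
width: 0.0007
```

Run:
```python
from h import *
move((.531,-.328,.14)); p,d=eyes.grab_frame("wrist"); cv2.imwrite("pics/w2.png",p);print(readout.get_state()['eef_pos'], readout.get_state()['force'])
p,d=eyes.grab_frame("scene"); cv2.imwrite("pics/s2.png",p)
```

```text
lin [-0.031   0.2121  0.1802] rot [-0.07 -0.05 -0.01]
[ 0.50437733 -0.15267239  0.35082339] [ 4.33156052 -2.50964892  3.35273088]
```

View pics/w2.png

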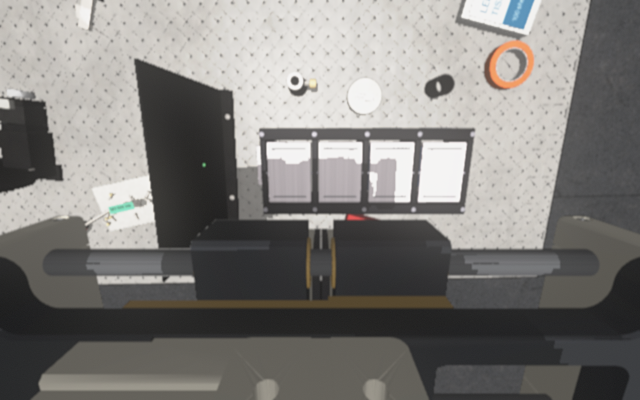

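View pics/s2.png

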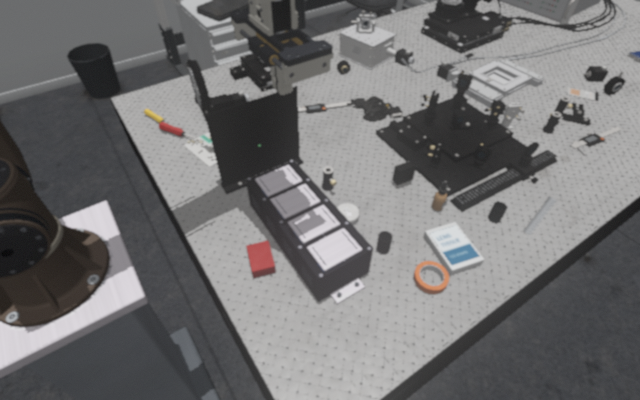

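The wrist view shows all four panels clear, lying around (290-445,170). The gripper is high and free of the screen. I'll start with panel 2, which is nearest.

>>> {"fn": "play_rows", "kwargs": {
  "increments": [
    {"linear": [-0.01, 0.06, 0.01], "rotation": [0, 0, 0], "claw": 1},
    {"linear": [-0.02, 0.12, 0.02], "rotation": [0, 0, 0], "claw": 1},
    {"linear": [-0.029, 0.18, 0.024], "rotation": [0, 0, 0], "claw": 1},
    {"linear": [-0.029, 0.23, 0.024], "rotation": [0, 0, 0], "claw": 1},
    {"linear": [-0.029, 0.24, 0.024], "rotation": [0, 0, 0], "claw": 1}
  ]
}}

```text
t: 2.75
eef_pos: [0.5287, -0.1746, 0.1071]
ee_rot: [-1.569, -0.01, 3.116]
force: [0.2, -0.4, 1.4]
width: 0.0001
```

>>> {"fn": "play_rows", "kwargs": {
  "increments": [
    {"linear": [0, 0, 0], "rotation": [0, 0, 0], "claw": 1},
    {"linear": [0, 0, 0], "rotation": [0, 0, 0], "claw": 1}
  ]
}}

```text
t: 3.0
eef_pos: [0.53, -0.1745, 0.1091]
ee_rot: [-1.568, -0.007, 3.117]
force: [0.2, -0.2, 0.6]
width: 0.0005
```

Run:
```python
from h import *
move((.5336,-.1766,.092)); s=readout.get_state();print(s['eef_pos'], s['force'])
```

```text
lin [-0.0038  0.0171  0.002 ] rot [-0.14 -0.38  0.39]
[ 0.52996686 -0.17450268  0.10911908] [ 0.20350276 -0.24499755  0.63192431]
```

>>> {"fn": "play_rows", "kwargs": {
  "increments": [
    {"linear": [-0.004, 0.006, 0.002], "rotation": [0, -0.4, 0.4], "claw": 1},
    {"linear": [-0.004, 0.013, 0.002], "rotation": [0, -0.4, 0.4], "claw": 1},
    {"linear": [-0.004, 0.015, 0.002], "rotation": [0, -0.4, 0.4], "claw": 1}
  ]
}}

```text
t: 3.38
eef_pos: [0.5335, -0.1766, 0.0937]
ee_rot: [-1.569, -0.0, 3.124]
force: [0.2, -0.2, -0.8]
width: 0.0002
```

>>> {"fn": "play_rows", "kwargs": {
  "increments": [
    {"linear": [0, 0.001, 0], "rotation": [0, 0, 0], "claw": 1},
    {"linear": [0, 0.002, 0], "rotation": [0, 0, 0], "claw": 1}
  ]
}}

```text
t: 3.62
eef_pos: [0.5335, -0.1767, 0.0917]
ee_rot: [-1.568, -0.0, 3.124]
force: [-0.0, 0.2, 0.8]
width: 0.0002
```

>>> {"fn": "play_rows", "kwargs": {
  "increments": [
    {"linear": [0, 0.001, 0], "rotation": [0, 0, 0], "claw": 1},
    {"linear": [0, 0.001, 0], "rotation": [0, 0, 0], "claw": 1}
  ]
}}

```text
t: 3.88
eef_pos: [0.5335, -0.1767, 0.0906]
ee_rot: [-1.568, -0.001, 3.124]
force: [-0.1, -0.2, 0.2]
width: 0.0002
```

>>> {"fn": "play_rows", "kwargs": {
  "increments": [
    {"linear": [0, 0.001, 0], "rotation": [0, 0, 0], "claw": 1},
    {"linear": [0, 0.001, 0], "rotation": [0, 0, 0], "claw": 1}
  ]
}}

```text
t: 4.12
eef_pos: [0.5337, -0.1767, 0.0898]
ee_rot: [-1.568, -0.0, 3.124]
force: [0.5, 0.3, 1.4]
width: 0.0005
```

>>> {"fn": "play_rows", "kwargs": {
  "increments": [
    {"linear": [0, 0.001, 0], "rotation": [0, 0, 0], "claw": 1},
    {"linear": [0, 0.001, 0], "rotation": [0, 0, 0], "claw": 1}
  ]
}}

```text
t: 4.38
eef_pos: [0.5338, -0.1767, 0.0897]
ee_rot: [-1.568, 0.0, 3.124]
force: [-2.5, 0.7, 9.6]
width: 0.0003
```

>>> {"fn": "play_rows", "kwargs": {
  "increments": [
    {"linear": [0, 0.001, 0], "rotation": [0, 0, 0], "claw": 1},
    {"linear": [0, 0.001, 0], "rotation": [0, 0, 0], "claw": 1}
  ]
}}

```text
t: 4.62
eef_pos: [0.5337, -0.1767, 0.0896]
ee_rot: [-1.568, 0.001, 3.125]
force: [-3.8, 2.2, 10.2]
width: 0.0004
```

Panel 2 doesn't give: about 10 N with no travel at the panel-top height, so it is barred. On to panel 3.

>>> {"fn": "play_rows", "kwargs": {
  "increments": [
    {"linear": [0, -0.012, 0.0], "rotation": [0, 0, 0], "claw": 1},
    {"linear": [0, -0.018, 0.03], "rotation": [0, 0, 0], "claw": 1},
    {"linear": [0, -0.015, 0.0755], "rotation": [0, 0, 0], "claw": 1},
    {"linear": [0, -0.008, 0.0755], "rotation": [0, 0, 0], "claw": 1},
    {"linear": [0, -0.003, 0.0755], "rotation": [0, 0, 0], "claw": 1}
  ]
}}

```text
t: 5.25
eef_pos: [0.5321, -0.2522, 0.0926]
ee_rot: [-1.568, 0.0, 3.124]
force: [0.0, -0.5, -0.7]
width: 0.0005
```

>>> {"fn": "play_rows", "kwargs": {
  "increments": [
    {"linear": [0, 0, 0], "rotation": [0, 0, 0], "claw": 1}
  ]
}}

```text
t: 5.38
eef_pos: [0.5319, -0.2516, 0.0922]
ee_rot: [-1.568, -0.001, 3.124]
force: [0.0, -1.0, 0.2]
width: 0.0003
```

Run:
```python
from h import *
move((.5322,-.252,.091)); s=readout.get_state();print(s['eef_pos'], s['force'])
```

```text
lin [-0.0003  0.0012  0.0004] rot [-0.14  0.03  0.04]
[ 0.5318716  -0.25155077  0.09220966] [ 0.02504487 -0.97473529  0.17585688]
```

>>> {"fn": "play_rows", "kwargs": {
  "increments": [
    {"linear": [0, 0.001, 0], "rotation": [0, 0, 0], "claw": 1},
    {"linear": [0, 0.002, 0], "rotation": [0, 0, 0], "claw": 1}
  ]
}}

```text
t: 5.62
eef_pos: [0.5321, -0.251, 0.0904]
ee_rot: [-1.568, -0.0, 3.125]
force: [0.7, 0.3, 0.1]
width: 0.0004
```

>>> {"fn": "play_rows", "kwargs": {
  "increments": [
    {"linear": [0, 0.001, 0], "rotation": [0, 0, 0], "claw": 1},
    {"linear": [0, 0.001, 0], "rotation": [0, 0, 0], "claw": 1}
  ]
}}

```text
t: 5.88
eef_pos: [0.5322, -0.251, 0.0898]
ee_rot: [-1.568, 0.0, 3.125]
force: [-2.1, 0.4, 3.4]
width: 0.0004
```

>>> {"fn": "play_rows", "kwargs": {
  "increments": [
    {"linear": [0, 0.001, 0], "rotation": [0, 0, 0], "claw": 1},
    {"linear": [0, 0.001, 0], "rotation": [0, 0, 0], "claw": 1}
  ]
}}

```text
t: 6.12
eef_pos: [0.5322, -0.251, 0.0896]
ee_rot: [-1.568, 0.0, 3.126]
force: [-3.8, 1.3, 8.4]
width: 0.0003
```

Panel 3 is barred too: 8 N with no travel. On to panel 4.

>>> {"fn": "play_rows", "kwargs": {
  "increments": [
    {"linear": [0, -0.012, 0.0], "rotation": [0, 0, 0], "claw": 1},
    {"linear": [0, -0.018, 0.03], "rotation": [0, 0, 0], "claw": 1},
    {"linear": [0, -0.015, 0.077], "rotation": [0, 0, 0], "claw": 1},
    {"linear": [0, -0.008, 0.077], "rotation": [0, 0, 0], "claw": 1},
    {"linear": [0, -0.003, 0.077], "rotation": [0, 0, 0], "claw": 1}
  ]
}}

```text
t: 6.75
eef_pos: [0.5307, -0.3281, 0.0925]
ee_rot: [-1.568, 0.0, 3.124]
force: [0.2, 0.1, 0.4]
width: 0.0005
```

>>> {"fn": "play_rows", "kwargs": {
  "increments": [
    {"linear": [0, 0.001, 0], "rotation": [0, 0, 0], "claw": 1},
    {"linear": [0, 0.002, 0], "rotation": [0, 0, 0], "claw": 1}
  ]
}}

```text
t: 7.0
eef_pos: [0.531, -0.3274, 0.0907]
ee_rot: [-1.568, 0.0, 3.126]
force: [-0.0, -0.2, 0.2]
width: 0.0004
```

>>> {"fn": "play_rows", "kwargs": {
  "increments": [
    {"linear": [0, 0.001, 0], "rotation": [0, 0, 0], "claw": 1},
    {"linear": [0, 0.001, 0], "rotation": [0, 0, 0], "claw": 1}
  ]
}}

```text
t: 7.25
eef_pos: [0.5313, -0.3272, 0.09]
ee_rot: [-1.568, 0.001, 3.126]
force: [-0.2, 1.9, 1.7]
width: 0.0002
```

>>> {"fn": "play_rows", "kwargs": {
  "increments": [
    {"linear": [0, 0.001, 0], "rotation": [0, 0, 0], "claw": 1},
    {"linear": [0, 0.001, 0], "rotation": [0, 0, 0], "claw": 1}
  ]
}}

```text
t: 7.5
eef_pos: [0.5314, -0.3272, 0.0892]
ee_rot: [-1.568, 0.001, 3.126]
force: [-0.0, 0.9, 2.2]
width: 0.0005
```

>>> {"fn": "play_rows", "kwargs": {
  "increments": [
    {"linear": [0, 0.001, 0], "rotation": [0, 0, 0], "claw": 1},
    {"linear": [0, 0.001, 0], "rotation": [0, 0, 0], "claw": 1}
  ]
}}

```text
t: 7.75
eef_pos: [0.5314, -0.3272, 0.0881]
ee_rot: [-1.568, 0.001, 3.126]
force: [-1.0, 0.9, 0.7]
width: 0.0003
```

Panel 4 is yielding at 1-2 N. Following it down carefully.

>>> {"fn": "play_rows", "kwargs": {
  "increments": [
    {"linear": [0, 0.001, 0], "rotation": [0, 0, 0], "claw": 1},
    {"linear": [0, 0.0015, 0], "rotation": [0, 0, 0], "claw": 1}
  ]
}}

```text
t: 8.0
eef_pos: [0.5315, -0.3272, 0.0866]
ee_rot: [-1.568, 0.001, 3.126]
force: [0.2, 0.2, 1.7]
width: 0.0002
```

>>> {"fn": "play_rows", "kwargs": {
  "increments": [
    {"linear": [0, 0.0015, 0], "rotation": [0, 0, 0], "claw": 1},
    {"linear": [0, 0.003, 0], "rotation": [0, 0, 0], "claw": 1}
  ]
}}

```text
t: 8.25
eef_pos: [0.5313, -0.3272, 0.0834]
ee_rot: [-1.568, 0.001, 3.126]
force: [-0.1, 1.0, 2.4]
width: 0.0001
```

Panel 4 is the free one: it has dropped over 6 mm at about 2 N. I'll press its far half down to about z=0.058, which is a tilt of about 1.0 rad.

>>> {"fn": "play_rows", "kwargs": {
  "increments": [
    {"linear": [0, 0.002, 0], "rotation": [0, 0, 0], "claw": 1},
    {"linear": [0, 0.004, 0], "rotation": [0, 0, 0], "claw": 1},
    {"linear": [0, 0.006, 0], "rotation": [0, 0, 0], "claw": 1},
    {"linear": [0, 0.008, 0], "rotation": [0, 0, 0], "claw": 1}
  ]
}}

```text
t: 8.75
eef_pos: [0.5315, -0.3273, 0.0753]
ee_rot: [-1.568, 0.001, 3.126]
force: [0.5, -0.3, 2.8]
width: 0.0004
```

>>> {"fn": "play_rows", "kwargs": {
  "increments": [
    {"linear": [0, 0.002, 0], "rotation": [0, 0, 0], "claw": 1},
    {"linear": [0, 0.004, 0], "rotation": [0, 0, 0], "claw": 1},
    {"linear": [0, 0.006, 0], "rotation": [0, 0, 0], "claw": 1},
    {"linear": [0, 0.008, 0], "rotation": [0, 0, 0], "claw": 1}
  ]
}}

```text
t: 9.25
eef_pos: [0.5316, -0.3273, 0.0672]
ee_rot: [-1.568, 0.001, 3.126]
force: [0.7, 0.6, 2.3]
width: 0.0004
```

Run:
```python
from h import *
p,d=eyes.grab_frame("scene"); cv2.imwrite("pics/s3.png",cv2.resize(p[120:320,200:440],None,fx=3,fy=3))
```

```text
(no output)
```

View pics/s3.png

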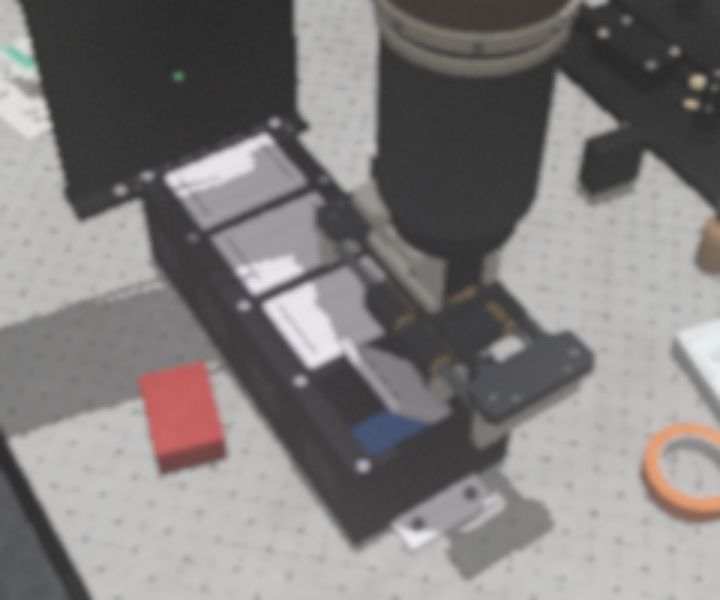

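The panel's raised near half stands at about (400,385), and the interior is open and blue at (390,435). The neighbouring panels stayed shut. I'll press a bit deeper, then lift out.

>>> {"fn": "play_rows", "kwargs": {
  "increments": [
    {"linear": [0, 0.002, 0], "rotation": [0, 0, 0], "claw": 1},
    {"linear": [0, 0.004, 0], "rotation": [0, 0, 0], "claw": 1},
    {"linear": [0, 0.006, 0], "rotation": [0, 0, 0], "claw": 1},
    {"linear": [0, 0.008, 0], "rotation": [0, 0, 0], "claw": 1}
  ]
}}

```text
t: 9.8
eef_pos: [0.5314, -0.3272, 0.0587]
ee_rot: [-1.568, 0.001, 3.126]
force: [0.5, -0.7, 1.7]
width: 0.0001
```

>>> {"fn": "play_rows", "kwargs": {
  "increments": [
    {"linear": [-0.001, -0.01, 0], "rotation": [0, 0, 0], "claw": 1},
    {"linear": [-0.001, -0.035, 0], "rotation": [0, 0, 0], "claw": 1},
    {"linear": [-0.001, -0.07, 0], "rotation": [0, 0, 0], "claw": 1},
    {"linear": [-0.001, -0.105, 0], "rotation": [0, 0, 0], "claw": 1},
    {"linear": [-0.001, -0.11, 0], "rotation": [0, 0, 0], "claw": 1}
  ]
}}

```text
t: 10.42
eef_pos: [0.5336, -0.3275, 0.1723]
ee_rot: [-1.566, 0.006, 3.126]
force: [-0.5, -0.5, -0.9]
width: 0.0007
```

Run:
```python
from h import *
move((.45,-.328,.17));move((.43,-.328,.115)); p,d=eyes.grab_frame("scene"); cv2.imwrite("pics/s4.png",cv2.resize(p[120:320,200:440],None,fx=3,fy=3))
```

```text
lin [0.0836 0.0019 0.0018] rot [-0.25  0.16 -0.32]
lin [0.1039 0.0568 0.0018] rot [-0.25  0.16 -0.32]
```

View pics/s4.png

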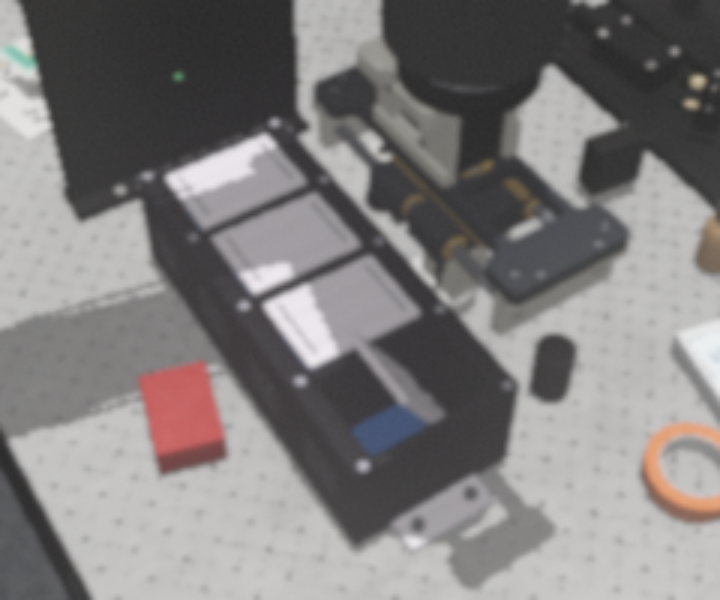

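It now stands at about 1 rad, with its raised edge at about (385,365). I'll go over to the near side and push the raised half toward the far side.

>>> {"fn": "play_rows", "kwargs": {
  "increments": [
    {"linear": [0.04, -0.003, 0.001], "rotation": [-0.2, 0.2, -0.3], "claw": 1},
    {"linear": [0.09, 0, 0.001], "rotation": [-0.2, 0.2, -0.3], "claw": 1},
    {"linear": [0.105, 0.01, 0.001], "rotation": [-0.2, 0.2, -0.3], "claw": 1},
    {"linear": [0.105, 0.05, 0.001], "rotation": [-0.2, 0.2, -0.3], "claw": 1},
    {"linear": [0.105, 0.06, 0.001], "rotation": [-0.2, 0.2, -0.3], "claw": 1}
  ]
}}

```text
t: 11.1
eef_pos: [0.4261, -0.326, 0.1084]
ee_rot: [-1.573, -0.006, 3.122]
force: [0.4, 0.3, 0.7]
width: 0.0002
```

>>> {"fn": "play_rows", "kwargs": {
  "increments": [
    {"linear": [0, 0, 0], "rotation": [0, 0, 0], "claw": 1}
  ]
}}

```text
t: 11.22
eef_pos: [0.4258, -0.326, 0.1079]
ee_rot: [-1.573, -0.008, 3.122]
force: [0.2, 0.2, 0.7]
width: 0.0005
```

Run:
```python
from h import *
move((.465,-.328,.112));print(readout.get_state()['eef_pos'])
```

```text
lin [-0.0392 -0.0045  0.0013] rot [ 0.13 -0.09  0.45]
[ 0.42577486 -0.32595182  0.10785574]
```

>>> {"fn": "play_rows", "kwargs": {
  "increments": [
    {"linear": [-0.01, -0.004, 0.001], "rotation": [0.1, -0.1, 0.4], "claw": 1},
    {"linear": [-0.02, -0.004, 0.001], "rotation": [0.1, -0.1, 0.4], "claw": 1},
    {"linear": [-0.03, -0.004, 0.001], "rotation": [0.1, -0.1, 0.4], "claw": 1},
    {"linear": [-0.036, -0.004, 0.001], "rotation": [0.1, -0.1, 0.4], "claw": 1},
    {"linear": [-0.04, -0.004, 0.001], "rotation": [0.1, -0.1, 0.4], "claw": 1}
  ]
}}

```text
t: 11.85
eef_pos: [0.4661, -0.3277, 0.1114]
ee_rot: [-1.571, -0.001, 3.124]
force: [-2.4, 1.0, 2.4]
width: 0.0006
```

>>> {"fn": "play_rows", "kwargs": {
  "increments": [
    {"linear": [-0.003, 0, 0], "rotation": [0, 0, 0], "claw": 1},
    {"linear": [-0.006, 0, 0], "rotation": [0, 0, 0], "claw": 1},
    {"linear": [-0.009, 0, 0], "rotation": [0, 0, 0], "claw": 1}
  ]
}}

```text
t: 12.22
eef_pos: [0.4751, -0.3278, 0.1115]
ee_rot: [-1.571, -0.001, 3.124]
force: [-2.1, 0.5, 0.7]
width: 0.0004
```

>>> {"fn": "play_rows", "kwargs": {
  "increments": [
    {"linear": [-0.002, 0, 0], "rotation": [0, 0, 0], "claw": 1},
    {"linear": [-0.004, 0, 0], "rotation": [0, 0, 0], "claw": 1}
  ]
}}

```text
t: 12.48
eef_pos: [0.4792, -0.3279, 0.1115]
ee_rot: [-1.571, -0.001, 3.124]
force: [-1.3, 0.1, 0.6]
width: 0.0005
```

>>> {"fn": "play_rows", "kwargs": {
  "increments": [
    {"linear": [-0.001, 0, 0], "rotation": [0, 0, 0], "claw": 1},
    {"linear": [-0.0025, 0, 0], "rotation": [0, 0, 0], "claw": 1}
  ]
}}

```text
t: 12.72
eef_pos: [0.4818, -0.328, 0.1115]
ee_rot: [-1.571, -0.001, 3.124]
force: [-0.4, 0.2, 0.4]
width: 0.0008
```

>>> {"fn": "play_rows", "kwargs": {
  "increments": [
    {"linear": [-0.0015, 0, 0], "rotation": [0, 0, 0], "claw": 1},
    {"linear": [-0.0015, 0, 0], "rotation": [0, 0, 0], "claw": 1}
  ]
}}

```text
t: 12.98
eef_pos: [0.4825, -0.328, 0.1114]
ee_rot: [-1.572, -0.003, 3.124]
force: [-4.5, -0.3, 3.4]
width: 0.0003
```

>>> {"fn": "play_rows", "kwargs": {
  "increments": [
    {"linear": [-0.001, 0, 0], "rotation": [0, 0, 0], "claw": 1},
    {"linear": [-0.0015, 0, 0], "rotation": [0, 0, 0], "claw": 1}
  ]
}}

```text
t: 13.22
eef_pos: [0.4826, -0.3279, 0.1114]
ee_rot: [-1.572, -0.005, 3.123]
force: [-9.2, 0.4, 7.1]
width: -0.0
```

The tip stopped at x=0.4826, where I predicted the 1.45 rad stop (0.483), and the force rises there. Backing away and up.

>>> {"fn": "play_rows", "kwargs": {
  "increments": [
    {"linear": [0.006, 0, 0], "rotation": [0, 0, 0], "claw": 1},
    {"linear": [0.03, 0, 0], "rotation": [0, 0, 0], "claw": 1},
    {"linear": [0.05, -0.02, 0], "rotation": [0, 0, 0], "claw": 1},
    {"linear": [0.05, -0.07, 0], "rotation": [0, 0, 0], "claw": 1},
    {"linear": [0.05, -0.12, 0], "rotation": [0, 0, 0], "claw": 1}
  ]
}}

```text
t: 13.85
eef_pos: [0.4332, -0.3272, 0.2331]
ee_rot: [-1.572, -0.004, 3.123]
force: [0.8, -0.8, 0.5]
width: 0.0004
```

>>> {"fn": "play_rows", "kwargs": {
  "increments": [
    {"linear": [0, 0, 0], "rotation": [0, 0, 0], "claw": 1},
    {"linear": [0, 0, 0], "rotation": [0, 0, 0], "claw": 1}
  ]
}}

```text
t: 14.1
eef_pos: [0.4334, -0.3269, 0.2329]
ee_rot: [-1.572, -0.003, 3.123]
force: [-0.4, 0.4, -0.7]
width: 0.0006
```

Run:
```python
from h import *
s=readout.get_state(); print(s['eef_pos'],s['force'])
p,d=eyes.grab_frame("scene"); a=cv2.resize(p[120:320,200:440],None,fx=3,fy=3)
cv2.imwrite("pics/s5.png",a); 
m=eyes.camera_model("scene"); v,u=np.mgrid[0:400,0:640]
pc=np.stack([u,v,np.ones_like(u)],-1)@np.linalg.inv(m["intrinsics"]).T*d[...,None]
X=(pc-m["t"])@m["R"]
k=(abs(X[...,1]+.328)<.028)&(abs(X[...,0]-.5)<.05)&(X[...,2]>.1)&(X[...,2]<.145)&(d>0)
q=X[k]; print(len(q), q.min(0),q.max(0)); A=np.polyfit(q[:,2],q[:,0],1); print("dx/dz",A,"tilt",np.arctan2(1,-A[0]) if 0 else np.pi/2-np.arctan(-A[0]))
p,d=eyes.grab_frame("top"); cv2.imwrite("pics/t5.png",p)
```

```text
[ 0.43337511 -0.32687719  0.23291472] [-0.44781317  0.4374282  -0.7055889 ]
181 [ 0.49181027 -0.35575404  0.1000163 ] [ 0.498561   -0.30105163  0.13399765]
dx/dz [-0.0326651   0.49915151] tilt 1.538142837545179
```

View pics/s5.png

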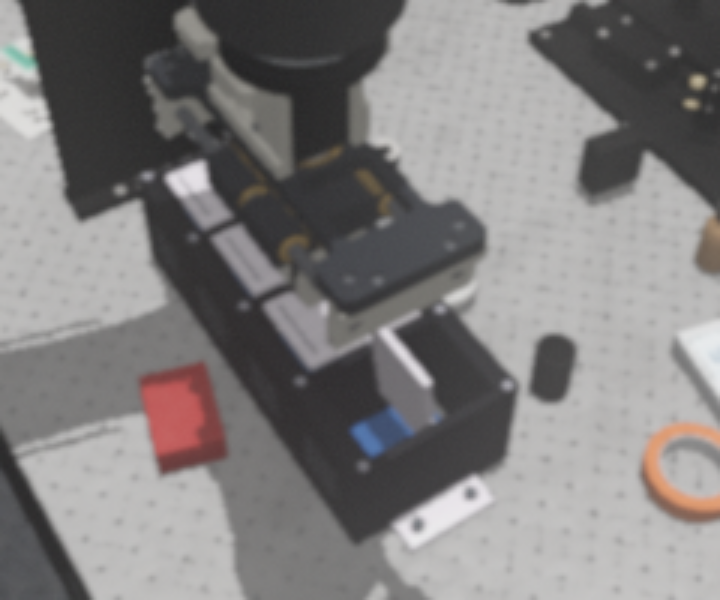

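View pics/t5.png

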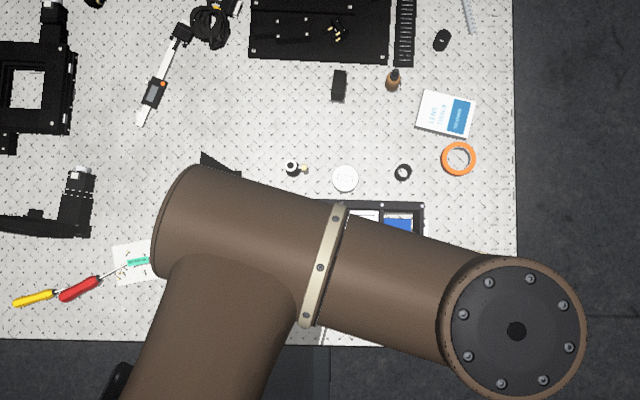

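In the scene view panel 4 stands upright at about (405,375). The bystanders are at the same pixels as at the start: (293,168), (345,178) and (402,172) in the top view, and the tin is unmoved in the scene view. The wrist force is near zero.

```bash
python3 -c "
from station import job
print(job.job_done())"
```

```text
the job is handed in; nothing more can be done
None
```

Panel 4, the rightmost, is the free one. It now stands nearly upright at its stop, and I handed the job in at about 14 s.

- **Finding it:** I pressed panels 2, 3 and 4 in that order with the shut fingertips. Panel 2 held at about 10 N and panel 3 at about 8 N, with no travel. Panel 4 gave way at about 2 N. I didn't press panel 1, because the free panel had been found.
- **Opening it:** I pressed the far half of panel 4 down to about 1.0 rad. I then pushed the raised half over to the far side until the force rose to about 9 N along the push (12 N in all) at the tip position I had predicted for the 1.45 rad stop.
- **Last checks:** The robot is clear of everything, with wrist force near zero. The raised edge measures about 44 mm above the duct's top, against 45 mm expected. The other panels look shut where they can be seen, though the gripper hides part of them. The bystanders look unmoved in the pictures, with the red tin checked in the scene view only because the arm hides it from the top camera.
- **One disagreement:** A rough depth fit gave a tilt of 1.54 rad, slightly over the 1.45 stop. I put that down to the fit mixing the panel's face and edge.

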